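Lever a fixture plate up its dowels with a pry bar

ROBOT

A 6-joint arm with a two-finger parallel gripper is mounted at the origin on the work surface; the furniture and walls round the work are solid. World frame = base frame: x ahead of the robot, y to its left, z up, the work surface at z = 0. Lengths are in m, angles in rad, forces in N, time in s.
With the tool pointing down it reaches from about 0.375 to 0.9 m from the base axis. Payload 3.1 kg.
Tool frame: the origin (TCP) lies at the very end of the fingers, on their centre line; the grasp point (between the pads) lies 19 mm behind it; z points along the fingers, y is the line along which they close (so a half turn about z gives the same grasp; the last joint's range is limited). The gripper opens to 87 mm and grips with 3 to 60 N. Pads are 19 mm wide; open, the fingers measure 117 mm over their backs; the gripper's body (75 mm by 190 mm) begins 51 mm behind the grasp point.
Start: joints at [1.052, 0.527, 1.433, -0, 1.181, -0.178], TCP at [0.209, 0.589, 0.223] pointing down, gripper open.
Joint ranges: [-3.08, 3.08], [-0.75, 2.2], [0.22, 2.44], [-1.43, 4.57], [0, 2.65], [-2.85, 2.85]. Speed limits (rad/s): [2.79, 2.79, 3.14, 3.14, 3.14, 3.14].

INTERFACE

Orientations are given as a unit quaternion [x, y, z, w].
In Python, from rig import robot gives the robot as it stands. The module is installed in compiled form; this text tells all that it offers.
- The arm moves only by the tool play_rows, never from a script. Its argument "steps" is one flat list of numbers, 5 for each row, row after row: the opening, from -1 (shut) to 1 (fully open), then the shift along the tool's x, y, z as a fraction of full scale, then the turn about the tool's z as a fraction of full scale. In form: [claw, tx, ty, tz, twist, claw, tx, ty, tz, twist, ...]. A call has exactly 10 rows; each row shifts and turns the commanded pose from where the row before left it, along the tool's axes as they then stand; what a row does not reach is not made up. Full scale, the value 1, is 0.03 m for a shift and 0.1 rad for a turn. A row lasts 1/10 s, in which the tool goes at most 50 mm and 8.59 degrees, less where a joint would pass 70% of its speed; a pose out of reach is approached as far as the arm can. A call with a number of a shift or a turn outside -1 to 1 is refused whole. A call with a gripper value outside its range is refused whole. The fingers move at their own pace and stop on an object; "grip_force" is the grip in N (left out, the last holds). Time passes only in rows, so rows that do not move let the fingers close, or fill a call up. It gives the time, the measured TCP pose, the force, the opening and the grip force at its end, in the units of the state.
- robot.get_obs(): the state, without advancing time (a new reading comes with each control period).
- robot.camera(name): name is "scene" or "top"; returns a dict with "image" (384x512x3 uint8, red, green, blue), "mtx" (3x3 intrinsics, pixels), "D" ([k1, k2, p1, p2, k3] as OpenCV has them; the pictures are not rectified), "rvec" (rotation vector, rad) and "tvec" (3), from world to camera coordinates, as OpenCV has them. Camera axes: x right, y down, z forward; pixel columns grow to the right and rows downward; lengths in m; the calibration is good to about 2 mm. A picture is of the moment at which its call begins. There is no depth.
- robot.hand_in(): hands the job in; it is judged then, once.
The state is a dict: "time": time; "q": joint angles; "joint_velocities": joint speeds; "joint_torque": joint torques, N m; "position": TCP position; "tool_rot": TCP orientation; "ft_force": force on the tool from outside, world axes, zero at the start; "moment": the same for the moment, N m; "grip_width": finger opening in m; "grip_force": force on a finger pad.
Only numpy, scipy, OpenCV 4.12 (cv2) and the standard library are available. Lean on these libraries where they do the work, as an engineer would, in place of code of your own. Each camera call takes 0.05 s, during which the arm holds its last target. There are 200 camera calls.

TASK

The plate of the stone-holding fixture is stuck down on its two dowel pins. Push down on the raised paddle end of the pry bar that already lies over the fulcrum block with its toe under the plate's edge, and lever the plate up until it stands at least 12 mm above its seat. Do not touch the plate itself; leave the bar lying over the fulcrum block and let go of everything: the plate stays up by itself.

Things in the scene. Friction and masses are not known exactly. Their poses are not given: they have to be found in the camera images.
- plate (a joint): Height (m) of the fixture plate over its seat: 0 seated, at most 0.035. Aluminium plate 150 x 180 x 18 mm, 2 kg, with a 60 mm marble tile in its middle and two upright dowels through it; underside 22 mm above the bench when seated; its 150 mm edges overhang the dark pedestal by 25 mm. It slides straight up, stiffly (about 50 N in all), and stays where it is left.
- pry_bar: Dark steel flat bar, 339 x 24 x 8 mm, 0.5 kg, loose over the fulcrum block, rising about 13 degrees from toe to paddle. Origin: middle of its underside, about 0.09 m from the fulcrum on the paddle's side. +y runs along it to the toe (end at y = 0.160, 15 mm under the plate's edge), -y to the flat paddle, 30 mm wide (y = -0.096 to -0.179); z: its upper side.
- paddle (a point): Middle of the upper face of the bar's paddle, 39 mm from its rounded end: the place to push. It starts about 83 mm above the bench; pushed down about 51 mm it lifts the plate 12 mm, 65 mm 16 mm; soon after that the bar meets the bench or its far edge. The push takes 10 to 20 N; bar and plate then stay where they are.
- fulcrum: Loose steel fulcrum block, 54 x 50 mm on the bench, 0.9 kg, with a half-round ridge 26 mm high between two cheeks 40 mm high and 40 mm apart; the bar lies between them. Origin: centre of its underside, 55 mm from the plate's edge; its y axis runs along the bar, towards the plate.
Mind the look-alikes: they are no part of the job. Of the things like the fulcrum, leave any that is orange; of the rest the larger one is meant.

How it is judged:
By the outcome, as a careful person would: the job done as asked, in the order asked, and still so for the second after the job is handed in, with the robot touching nothing.
It also fails if it takes over 32 s, if anything falls off the work surface, if the arm or the gripper's body presses on something with over 40 N, if the wrist force passes 120 N, or if a joint passes its speed limit or range.

## Working session

There is one attempt and no reset: what is moved stays moved. The work goes in short steps, Python scripts to look and compute and a tool call to move; the robot and the scene stay as the last step left them, time stands still between calls to the robot, and variables do not carry over. Pictures are saved under pics/ and viewed, at most 10 in all, crops included, and the job is handed in when it is done.

Besides the shell and the picture viewer there is one more tool, called after "Request:" in YAML: its name, and indented under it one key for each argument. play_rows: Moves the arm, as the interface text tells. Shift numbers are shares of 0.03 m and turn numbers shares of 0.1 rad, none past 1 either way. Its arguments: {"type":"object","properties":{"steps":{"type":"array"},"grip_force":{"type":"number"}},"required":["steps"]}

```bash
mkdir -p pics
cat > h.py <<'E'
import numpy as np, cv2
from rig import robot
def ray(c,uv):
    R=cv2.Rodrigues(np.array(c["rvec"],float))[0];t=np.array(c["tvec"],float).ravel()
    p=cv2.undistortPoints(np.array(uv,float).reshape(-1,1,2),np.array(c["mtx"]),np.array(c["D"])).reshape(-1,2)
    return -R.T@t,(np.c_[p,np.ones(len(p))]@R)
def plane(c,uv,z):
    o,d=ray(c,uv);return o+d*((z-o[2])/d[:,2])[:,None]
E
python3 - <<'E'
from h import *
import pickle
for n in("scene","top"):
    c=robot.camera(n);pickle.dump(c,open(n+".pkl","wb"))
    cv2.imwrite(f"pics/{n}0.png",cv2.resize(c["image"][:,:,::-1],(768,576),interpolation=cv2.INTER_CUBIC))
    print(n,ray(c,[[256,192]]))
o=robot.get_obs();print(o["position"],o["tool_rot"],o["time"],o["ft_force"])
E
```

```text
scene (array([ 0.15220432, -0.74334596,  0.57926734]), array([[ 0.39701687,  0.71798921, -0.57232692]]))
top (array([ 0.37808619, -0.1663136 ,  0.93087816]), array([[ 0.15327282,  0.00479493, -0.98846484]]))
[0.20850673 0.5884983  0.22165316] [ 1.69564679e-01  9.85518571e-01 -9.16815238e-04 -3.55001836e-04] 0.1 [ 0.58948439  0.64126    -0.0211228 ]
```

View pics/scene0.png

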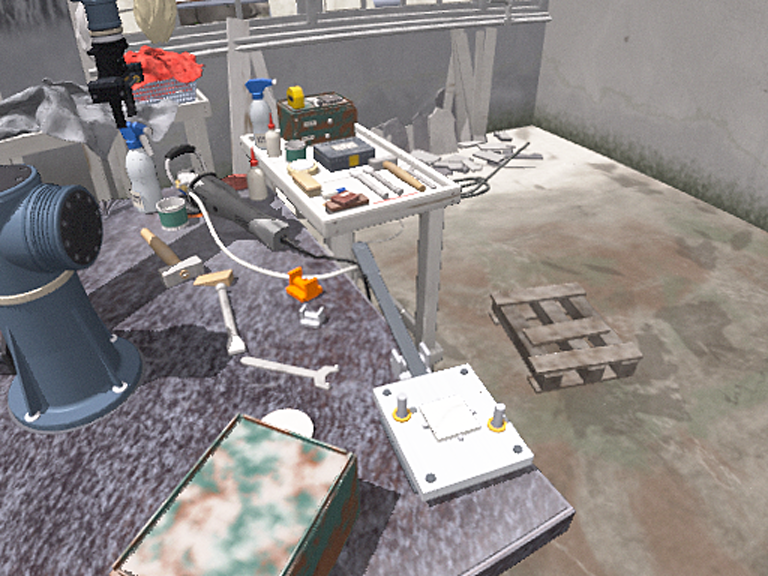

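View pics/top0.png

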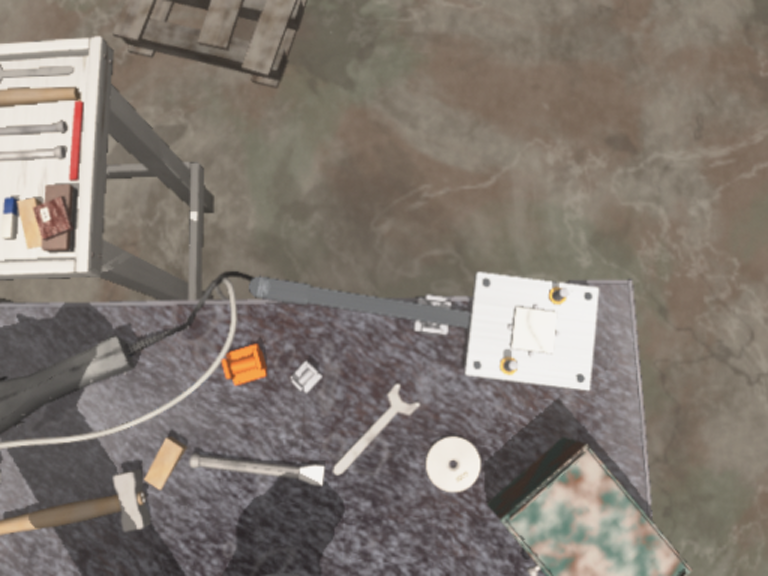

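The scene view shows the bar running from the plate (its near end at about 425,372) up to the paddle at about (360,245). In the top view the paddle's end is at about (252,288), the fulcrum block at (433,314) and the bar's entry under the plate at (468,318). The orange block and the small white one are the look-alikes.

Run:
```python
from h import *
import pickle
T=pickle.load(open("top.pkl","rb"));S=pickle.load(open("scene.pkl","rb"))
def tri(a,b):
    o1,d1=ray(T,[a]);o2,d2=ray(S,[b]);d1=d1[0];d2=d2[0]
    A=np.c_[d1,-d2];x=np.linalg.lstsq(A,o2-o1,rcond=None)[0];p,q=o1+x[0]*d1,o2+x[1]*d2
    return (p+q)/2,np.linalg.norm(p-q)
s=1.5
print("end",plane(T,[[252/s,288/s]],.096),"toe-entry",plane(T,[[469/s,318/s]],.03), "fulc", plane(T,[[433/s,315/s]],.035))
print("plate corners",plane(T,np.array([[477,273],[599,288],[590,389],[467,375]])/s,.040))
print("tri end",tri((252/s,288/s),(361/s,243/s)))
print("bench edge",plane(T,np.array([[150,303],[630,282]])/s,0))
# enlarge crops
a=cv2.resize(T["image"][170:235,150:330,::-1],None,fx=4.4,fy=4.4,interpolation=cv2.INTER_CUBIC)
b=cv2.resize(S["image"][150:260,220:310,::-1],None,fx=2.6,fy=2.6,interpolation=cv2.INTER_CUBIC)
o=np.zeros((a.shape[0]+b.shape[0],max(a.shape[1],b.shape[1]),3),np.uint8);o[:a.shape[0],:a.shape[1]]=a;o[a.shape[0]:,:b.shape[1]]=b
cv2.imwrite("pics/c.png",o);print(o.shape,a.shape)
```

```text
end [[0.51207646 0.01758388 0.096     ]] toe-entry [[ 0.47051297 -0.28473752  0.03      ]] fulc [[ 0.47568704 -0.23200012  0.035     ]]
plate corners [[ 0.53499823 -0.29785661  0.04      ]
 [ 0.5086349  -0.47639213  0.04      ]
 [ 0.36272868 -0.45357541  0.04      ]
 [ 0.38790559 -0.27728936  0.04      ]]
tri end (array([0.51806102, 0.01626061, 0.09162561]), np.float64(0.01149334563489386))
bench edge [[ 0.50837959  0.1961567   0.        ]
 [ 0.52267022 -0.5396251   0.        ]]
(572, 792, 3) (286, 792, 3)
```

View pics/c.png

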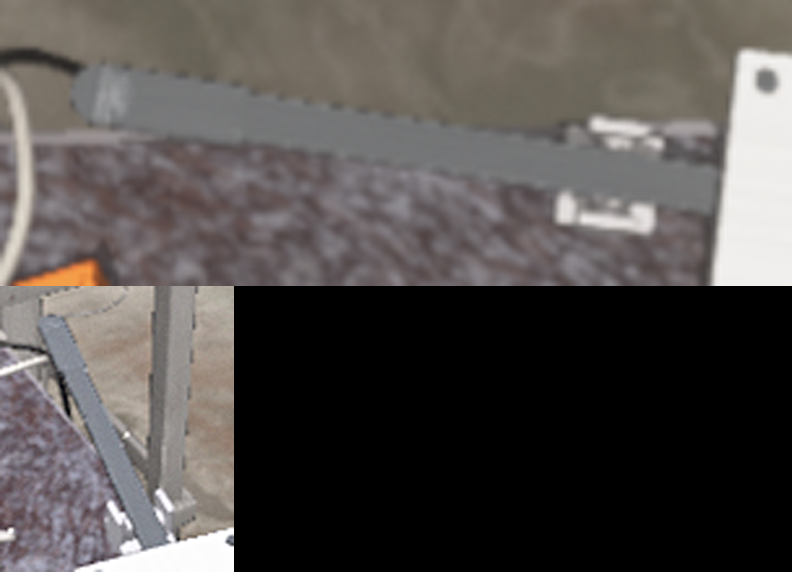

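Run:
```python
from h import *
import pickle
T=pickle.load(open("top.pkl","rb"))
f=lambda x,y:[150+(x+.5)/4.4-.5,170+(y+.5)/4.4-.5]
for z in(.088,.095): print(z,plane(T,[f(73,92)],z))
print(plane(T,[f(160,101),f(243,114)],.082), plane(T,[f(714,186)],.025),"cheeks",plane(T,[f(622,127),f(606,213)],.04))
```

```text
0.088 [[0.51654387 0.02309905 0.088     ]]
0.095 [[0.51539399 0.021526   0.095     ]]
[[ 0.5121713  -0.01690137  0.082     ]
 [ 0.50498832 -0.05611709  0.082     ]] [[ 0.4713206  -0.28368532  0.025     ]] cheeks [[ 0.50014613 -0.23750155  0.04      ]
 [ 0.45782418 -0.22818847  0.04      ]]
```

Request:
play_rows:
  steps: [-1, 0, 0, 0, -1, -1, 0, 0, 0, -1, -1, -0.64, -0.927, 0, 0, -1, -0.64, -0.927, 0, 0, -1, -0.64, -0.927, 0, 0, -1, -0.64, -0.927, 0, 0, -1, -0.64, -0.927, 0, 0, -1, -0.64, -0.927, 0, 0, -1, -0.64, -0.927, 0, 0, -1, -0.64, -0.927, 0, 0]
  grip_force: 20

```text
time: 1.1
position: [0.3299, 0.3458, 0.2223]
tool_rot: [0.07, 0.998, -0.0, -0.0]
ft_force: [0.2, 0.4, 0.0]
grip_width: 0.015
grip_force: 0.0
```

Request:
play_rows:
  steps: [-1, -0.64, -0.927, 0, 0, -1, -0.64, -0.927, 0, 0, -1, -0.64, -0.927, 0, 0, -1, -0.64, -0.927, 0, 0, -1, -0.64, -0.927, 0, 0, -1, -0.64, -0.927, 0, 0, -1, -0.64, -0.927, 0, 0, -1, -0.64, -0.927, 0, 0, -1, -0.64, -0.927, 0, 0, -1, -0.64, -0.927, 0, 0]

```text
time: 2.1
position: [0.481, 0.0436, 0.2223]
tool_rot: [0.07, 0.998, 0.0, -0.0]
ft_force: [0.8, 0.7, 0.7]
grip_width: 0.0004
grip_force: 0.0
```

Request:
play_rows:
  steps: [-1, -0.64, -0.927, 0, 0, -1, -0.64, -0.927, 0, 0, -1, 0, 0, 0.8, 0, -1, 0, 0, 0.8, 0, -1, 0, 0, 0.8, 0, -1, 0, 0, 0.6, 0, -1, 0, 0, 0, 0, -1, 0, 0, 0, 0, -1, 0, 0, 0, 0, -1, 0, 0, 0, 0]

```text
time: 3.1
position: [0.5118, -0.0157, 0.1336]
tool_rot: [0.07, 0.998, -0.0, 0.001]
ft_force: [-0.2, -0.1, -0.8]
grip_width: 0.0002
grip_force: 0.0
```

Run:
```python
from h import *
T=robot.camera("top");S=robot.camera("scene")
a=cv2.resize(T["image"][150:260,150:330,::-1],None,fx=2.2,fy=2.2,interpolation=cv2.INTER_CUBIC)
b=cv2.resize(S["image"][100:260,180:330,::-1],None,fx=2.6,fy=2.6,interpolation=cv2.INTER_CUBIC)
o=np.zeros((max(a.shape[0],b.shape[0]),a.shape[1]+b.shape[1],3),np.uint8);o[:a.shape[0],:a.shape[1]]=a;o[:b.shape[0],a.shape[1]:]=b
cv2.imwrite("pics/d.png",o)
```

```text
(no output)
```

View pics/d.png

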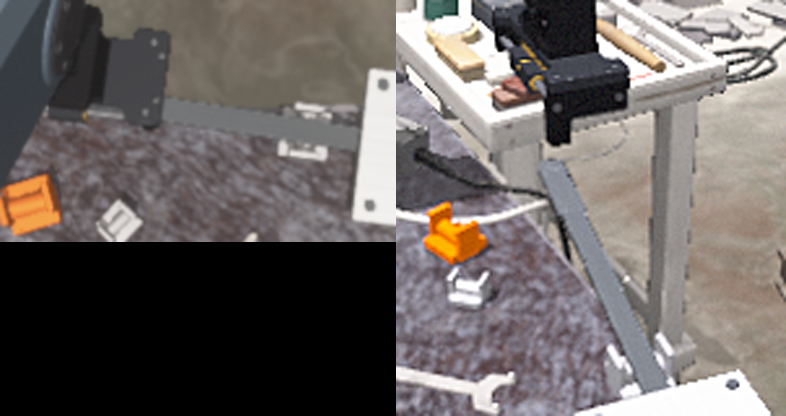

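The closed fingers at (558,140) stand right over the paddle, whose end is at (553,165). I'll lower now.

Request:
play_rows:
  steps: [-1, 0, 0, 0.5, 0, -1, 0, 0, 0.5, 0, -1, 0, 0, 0.3, 0, -1, 0, 0, 0.15, 0, -1, 0, 0, 0.15, 0, -1, 0, 0, 0.15, 0, -1, 0, 0, 0.15, 0, -1, 0, 0, 0.1, 0, -1, 0, 0, 0, 0, -1, 0, 0, 0, 0]

```text
time: 4.2
position: [0.512, -0.0145, 0.0739]
tool_rot: [0.071, 0.997, 0.001, 0.001]
ft_force: [-0.5, 5.1, 8.7]
grip_width: 0.0007
grip_force: 3.9
```

Request:
play_rows:
  steps: [-1, 0, 0.02, 0.12, 0, -1, 0, 0.02, 0.12, 0, -1, 0, 0.02, 0.12, 0, -1, 0, 0.02, 0.12, 0, -1, 0, 0.02, 0.12, 0, -1, 0, 0.02, 0.12, 0, -1, 0, 0.02, 0.12, 0, -1, 0, 0.02, 0.12, 0, -1, 0, 0, 0, 0, -1, 0, 0, 0, 0]

```text
time: 5.2
position: [0.5126, -0.0103, 0.045]
tool_rot: [0.071, 0.998, 0.0, 0.001]
ft_force: [0.2, 3.6, 8.3]
grip_width: 0.0003
grip_force: 4.0
```

Request:
play_rows:
  steps: [-1, 0, 0.01, 0.1, 0, -1, 0, 0.01, 0.1, 0, -1, 0, 0.01, 0.1, 0, -1, 0, 0.01, 0.1, 0, -1, 0, 0.01, 0.1, 0, -1, 0, 0, 0.1, 0, -1, 0, 0, 0.1, 0, -1, 0, 0, 0, 0, -1, 0, 0, 0, 0, -1, 0, 0, 0, 0]

```text
time: 6.2
position: [0.5132, -0.0097, 0.0246]
tool_rot: [0.07, 0.998, -0.0, 0.002]
ft_force: [-1.7, -0.6, 12.3]
grip_width: 0.0007
grip_force: 6.0
```

Run:
```python
from h import *
T=robot.camera("top");S=robot.camera("scene")
a=cv2.resize(T["image"][150:270,150:420,::-1],None,fx=1.48,fy=1.48,interpolation=cv2.INTER_CUBIC)
b=cv2.resize(S["image"][140:350,220:370,::-1],None,fx=2.6,fy=2.6,interpolation=cv2.INTER_CUBIC)
o=np.zeros((max(a.shape[0],b.shape[0]),a.shape[1]+b.shape[1],3),np.uint8);o[:a.shape[0],:a.shape[1]]=a;o[:b.shape[0],a.shape[1]:]=b
cv2.imwrite("pics/e.png",o);print(o.shape)
```

```text
(546, 790, 3)
```

View pics/e.png

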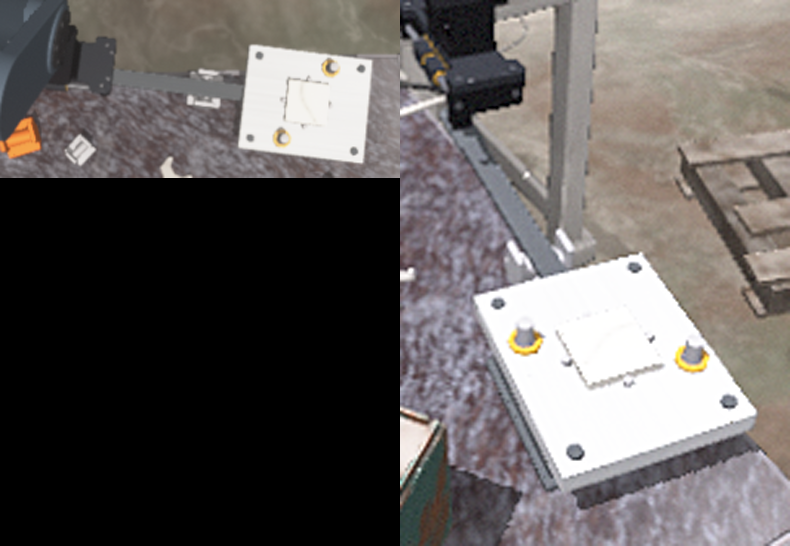

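The plate is visibly up, with a dark gap under its near edge at about (520,430). I'll measure the lift from how far its screw heads have shifted.

```bash
cat > lift.py <<'E'
from h import *
import pickle
for n,hs in(("scene",[(380,372),(464,371),(431,478),(517,451)]),("top",[(487,282),(588,296),(477,365),(580,378)])):
    A=pickle.load(open(n+".pkl","rb"));B=robot.camera(n)
    R=cv2.Rodrigues(np.array(A["rvec"],float))[0]
    P=lambda X:cv2.projectPoints(X,np.array(A["rvec"]),np.array(A["tvec"]),np.array(A["mtx"]),np.array(A["D"]))[0].reshape(-1,2)
    ga,gb=[cv2.resize(cv2.cvtColor(c["image"],cv2.COLOR_RGB2GRAY),None,fx=8,fy=8,interpolation=cv2.INTER_CUBIC) for c in(A,B)]
    for h in hs:
        u,v=np.array(h)/1.5
        X=plane(A,[[u,v]],.040);d=(P(X+[0,0,.012])-P(X))[0]/12
        x,y=int(u*8),int(v*8);t=ga[y-48:y+48,x-48:x+48]
        w=gb[y-176:y+128,x-128:x+128]
        _,s,_,l=cv2.minMaxLoc(cv2.matchTemplate(w,t,cv2.TM_CCOEFF_NORMED))
        m=np.array([l[0]-80,l[1]-128])/8
        print(n,h,"px",m,"per mm",d.round(3),"lift mm",(m@d/(d@d)).round(1),"score",round(s,2))
E
python3 lift.py
```

```text
scene (380, 372) px [-10.   -12.75] per mm [-0.003 -0.335] lift mm 38.3 score 0.49
scene (464, 371) px [ 0.75 -5.  ] per mm [ 0.042 -0.335] lift mm 15.0 score 0.96
scene (431, 478) px [ 0.375 -4.75 ] per mm [ 0.031 -0.335] lift mm 14.2 score 0.96
scene (517, 451) px [ 1.375 -4.875] per mm [ 0.084 -0.338] lift mm 14.5 score 0.98
top (487, 282) px [ 1. -1.] per mm [ 0.072 -0.076] lift mm 13.5 score 0.99
top (588, 296) px [ 2. -1.] per mm [ 0.145 -0.065] lift mm 14.1 score 0.98
top (477, 365) px [ 1.    -0.125] per mm [ 0.066 -0.014] lift mm 14.9 score 0.99
top (580, 378) px [2.25 0.  ] per mm [ 0.142 -0.005] lift mm 15.8 score 0.99
```

The lift is about 14.5 mm, which matches the 58 mm of paddle travel. I'll retreat straight up.

Request:
play_rows:
  steps: [-1, 0, 0, -0.2, 0, -1, 0, 0, -0.4, 0, -1, 0, 0, -0.8, 0, -1, 0, 0, -0.9, 0, -1, 0, 0, -0.9, 0, -1, 0, 0, -0.9, 0, -1, 0, 0, -0.9, 0, -1, 0, 0, -0.5, 0, -1, 0, 0, 0, 0, -1, 0, 0, 0, 0]

```text
time: 7.4
position: [0.5116, -0.0092, 0.188]
tool_rot: [0.07, 0.998, -0.0, 0.0]
ft_force: [-0.1, 0.3, -0.9]
grip_width: 0.0002
grip_force: 0.0
```

```bash
python3 lift.py | awk '{print $1,$(NF-2),$NF}'
python3 - <<'E'
from h import *
S=robot.camera("scene");cv2.imwrite("pics/f.png",cv2.resize(S["image"][100:350,180:400,::-1],None,fx=2.3,fy=2.3))
E
```

```text
scene 38.7 0.5
scene 15.0 0.96
scene 14.2 0.97
scene 14.5 0.98
top 13.5 0.98
top 14.1 0.98
top 14.9 0.99
top 15.8 0.99
```

View pics/f.png

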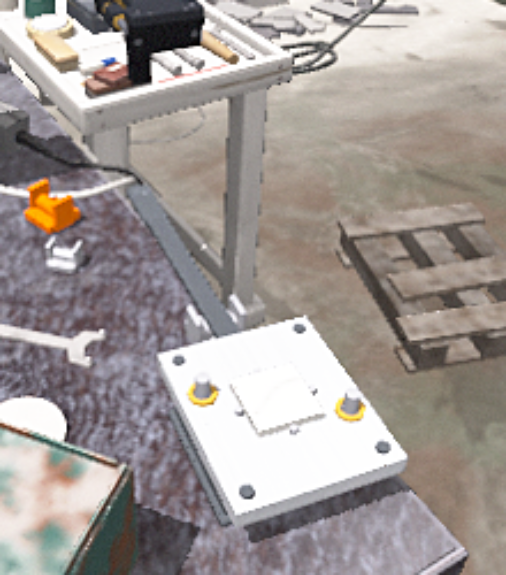

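The bar (140,185 to 230,325) still lies over the fulcrum block, the plate is still up, and the gripper is clear at (140,60).

```bash
python3 -c "
from rig import robot
print(robot.hand_in())"
```

```text
the job is handed in; nothing more can be done
None
```

The plate now stands about 14.5 mm above its seat by camera measurement; the bar still lies over the fulcrum block, the gripper is clear of everything, and the job was handed in at about 7.5 s.

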